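# Release the cam stop and run the tile slide home

### The job

Get the tile ready for ruling: with the fingertips, push the cam's lever round until the cam is at its low point (lever over the black index line), and only then push the slide forward by its upright tab until it is fully home against its end stops. It is all pushing, nothing is gripped or lifted: the tile stays lying in its nest on the slide, the cam stays at its low point, and the jar and the cup beside the jig stay where they stand.

Things in the scene. Friction and masses are not known exactly. Their poses are not given: they have to be found in the camera images.
- jig: Tile-ruling jig, fixed: plywood board with a slide, a cam and a low bridge. Origin on the table under the board, which spans x -125 to +135, y -100 to +100 mm and is 12 mm thick, top 16 mm above the table. +x is the slide's forward direction (roughly away from the robot), +y left of that, z up. Guide rails at y = +-57 mm, x -115 to +35 mm, top 33 mm above the table.
- cam_axis (a point): Point on the cam's vertical pivot, 44 mm above the table, at x = 60, y = 0 mm in the jig's frame. The cam is a steel disc of 30 mm radius set 16 mm off the pivot (edge 14 to 46 mm from the pivot), top 33 mm above the table; the hub on it is 22 mm wide, top 55 mm above the table. It blocks the roller on the slide's nose unless at its low point.
- lever_end (a point): Middle of the lever's free end, 88 mm from the pivot, 44 mm above the table. The lever is a straight dark steel bar, 12 mm wide, 35 to 53 mm above the table, radial from the pivot, fixed to the cam. At the low point it points along the jig's +y over the index line. Pushed sideways 60 to 75 mm from the pivot it needs 3 to 4 N and stays where it is left.
- cam (a joint): Angle of cam and lever, rad: 0 = low point (lever along the jig's +y, disc's lobe along +x, away from the slide); positive = lever turned clockwise seen from above (1.57: along the jig's +x). Free from -0.7 to 2.5; no stop at 0. It starts between 1.2 and 2.3, so it must be turned anticlockwise seen from above.
- carriage (a joint): Travel of the follower slide, m: 0 = fully back (start), 0.037 = fully home against the end stops; grows along the jig's +x. Needs about 2 N, has no spring, and stays where it is left. Blocked by the cam short of home unless the cam is near its low point.
- push_tab (a point): Centre of the rear face of the slide's push tab, 52 mm above the table, facing the jig's -x. The tab is an upright aluminium plate at the slide's rear, 64 mm wide along y, 7 mm thick, top 64 mm above the table, 28 mm above the tile. Moves with the slide; at the start at x = -77.5, y = 0 mm in the jig's frame. Push it along the jig's +x.
- nest (a point): Centre of the floor of the tile's nest on the slide, 26 mm above the table, where the tile's underside lies. Moves with the slide.
- index (a point): Middle of the black index line on the board, 3 mm wide and 46 mm long, that runs radially from the cam along the jig's +y; in the jig's frame at x = 60, y = 74 mm, 16 mm above the table.
- bridge (a point): Middle of the ruling bar, 12 mm wide, that bridges the slide, top face 59 mm above the table; at x = -9, y = 0 mm in the jig's frame; fixed, on posts at y = +-70 mm. Slide and tile pass under it.
- tile: Cream glaze test tile, 68 x 45 x 10 mm, loose, lying flat in the nest on the slide between low lips, long side across the slide. Origin at the centre of its underside.
- jar: Closed paint jar with a pale grey lid, 49 mm diameter, 56 mm high, loose, upright to the left of the jig. Origin at the centre of its underside. Leave alone.
- cup: Plain cream bisque cup, 67 mm diameter, 64 mm high, loose, upright to the right of the jig. Origin at the centre of its underside. Leave alone.

How it is judged (in metres and radians):
On the way, in this order (a step that is already met when the one before it is completed fails the run):
1. the cam is at its low point (within 0.35 rad) while the slide is still back (within 12 mm) (value of joint cam between -0.35 and 0.35 rad and value of joint carriage below 0.012 m), for 0.2 s.
2. the slide is home (within 3 mm) with the cam at its low point (value of joint cam between -0.35 and 0.35 rad and value of joint carriage above 0.034 m), for 0.2 s.
At the end, for the whole second after the job is handed in: The cam is within 0.35 rad of its low point, the slide within 3 mm of fully home and at rest, the tile lies flat in its nest (within 6 mm), and jar and cup stand upright within 20 mm of where they stood (all of step 2 and distance between tile and nest below 0.006 m and angle between tile's own z axis and vertical below 0.1 rad and linear speed of tile below 0.01 m/s and velocity of joint carriage below 0.005 m/s and distance of each of jar, cup from where it was at the start of the episode below 0.02 m and angle between each of jar, cup's own z axis and vertical below 0.15 rad); the robot touches nothing.
It fails at once if the slide is pushed forward (over 20 mm) while the cam is not at its low point (over 0.5 rad off) (value of joint carriage above 0.02 m and (value of joint cam above 0.5 rad or value of joint cam below -0.5 rad)).
It fails at once if the tile is lifted or knocked out of its nest (over 12 mm) (distance between tile and nest above 0.012 m).
It fails at once if the jar is moved over 30 mm or lifted (distance of jar from where it was at the start of the episode above 0.03 m or height (world z) of jar above 0.015 m).
It fails at once if the cup is moved over 30 mm or lifted (distance of cup from where it was at the start of the episode above 0.03 m or height (world z) of cup above 0.015 m).
It also fails if it takes over 56 s, if anything falls off the work surface, if the arm or the gripper's body presses on something with over 40 N, if the wrist force passes 120 N, or if a joint passes its speed limit or range.

### The arm

A 6-joint arm with a two-finger parallel gripper is mounted at the origin on a cart in front of the work surface, level with it; the furniture and walls round the work are solid. World frame = base frame: x ahead of the robot, y to its left, z up, the work surface at z = 0. Lengths are in mm, angles in rad, forces in N, time in s.
With the tool pointing down it reaches from about 350 to 975 mm from the base axis. Payload 7.1 kg.
Tool frame: the origin (TCP) lies between the finger pads; the fingertips stand 17 mm ahead of it and the grasp point (between the pads) lies 2 mm behind it; z points along the fingers, y is the line along which they close (so a half turn about z gives the same grasp; the last joint's range is limited). The gripper opens to 88 mm and grips with 3 to 60 N. Pads are 20 mm wide; open, the fingers measure 115 mm over their backs; the gripper's body (75 mm by 178 mm) begins 61 mm behind the grasp point.
Start: joints at [-1.215, 0.423, 1.63, -0, 1.089, -0.019], TCP at [228.82, -581.589, 239.675] pointing down, gripper open.
Joint ranges: [-3, 3], [-0.9, 2.11], [0.09, 2.58], [-1.31, 4.45], [0.11, 2.69], [-2.54, 2.54]. Speed limits (rad/s): [2.39, 2.39, 3.01, 3.14, 3.14, 3.14].

### API

Orientations are given as a rotation vector (axis times angle).
In Python, from workcell import ctrl gives the robot as it stands.
- The arm moves only by the shell command python3 jog.py [OPENING], which reads ROWS from standard input. ROWS is a JSON list that holds a single list of rows (three levels of brackets), with 1 to 5 rows, each of 6 numbers: dx, dy, dz in units of 5 mm, then a rotation vector rx, ry, rz in rad; each row shifts and turns the commanded pose from where the row before left it, along the tool's axes as they then stand; what a row does not reach is not made up. A row lasts 1/12 s, in which the tool goes at most 41.7 mm and 0.125 rad, less where a joint would pass 70% of its speed; a pose out of reach is approached as far as the arm can. OPENING is the finger opening in mm, set as the command begins (- or left out keeps the last). The fingers move at their own pace and stop on an object; the grip force is fixed at half the most. Time passes only in rows, so rows that do not move let the fingers close. It prints the time, the measured TCP pose, the force, the opening and the grip force at its end. Input that does not fit is refused with a message, and nothing moves.
- ctrl.get_obs(): the state, without advancing time (a new reading comes with each control period).
- ctrl.get_image(name): name is "scene" or "side" or "wrist"; returns a dict with "img" (384x512x3 uint8, red, green, blue), "fx", "fy", "cx", "cy" (pixels), "R" (3x3) and "t" (3): a world point X has camera coordinates R X + t. Camera axes: x right, y down, z forward; pixel columns grow to the right and rows downward; lengths in mm; the calibration is good to about 2 mm. A picture is of the moment at which its call begins. There is no depth.
- ctrl.close_job(): hands the job in; it is judged then, once.
The state is a dict: "t": time; "qpos": joint angles; "qvel": joint speeds; "joint_torque": joint torques, N m; "ee_pos": TCP position; "orientation": TCP orientation; "ft_force": force on the tool from outside, world axes, zero at the start; "moment": the same for the moment, N m; "width": finger opening in mm; "grasp_force": force on a finger pad.
Only numpy, scipy, OpenCV 4.12 (cv2) and the standard library are available. Lean on these libraries where they do the work, as an engineer would, in place of code of your own. Each camera call takes 0.05 s, during which the arm holds its last target. There are 200 camera calls.

## Working session

There is one attempt and no reset: what is moved stays moved. The work goes in short steps, Python scripts to look and compute and a shell command to move; the robot and the scene stay as the last step left them, time stands still between calls to the robot, and variables do not carry over. Pictures are saved under pics/ and viewed, at most 10 in all, crops included, and the job is handed in when it is done.

```bash
ls; mkdir -p pics; python3 - <<'E'
from workcell import ctrl
import cv2,numpy as np
a=[]
for n in("scene","side"):
    d=ctrl.get_image(n); np.savez(f"pics/{n}0.npz",**d); a.append(d["img"])
    print(n,d["fx"],d["cx"],d["cy"],d["R"],d["t"])
    cv2.imwrite(f"pics/{n}0.png",cv2.resize(d["img"][...,::-1],(800,600)))
o=ctrl.get_obs();print(o)
E
```

```text
jog.py
pics
workcell.py
scene 356.4969598676927 258.11828911953324 187.01399932384544 [[-0.52838562 -0.84895007 -0.00961353]
 [-0.61393315  0.38988359 -0.68635041]
 [ 0.58642538 -0.35675562 -0.72720747]] [258.02344635 355.56105734 570.14298415]
side 478.6011651165138 258.23878317369304 198.6847485311894 [[-0.83700109  0.5469048  -0.01800907]
 [ 0.33914917  0.49265514 -0.80141671]
 [-0.42942639 -0.67689442 -0.5978352 ]] [ 462.42701553 -102.7333429  1362.78549646]
{'t': 0.1, 'qpos': array([-1.21500217e+00,  4.23738712e-01,  1.63062814e+00,  2.10036333e-05,
        1.08861176e+00, -1.89754064e-02]), 'qvel': array([-0.00146099,  0.00034294, -0.00053812,  0.00166865, -0.00043419,
       -0.00143498]), 'joint_torque': array([-4.38640382e-04, -5.45612848e+01, -2.74324214e+01,  6.44838391e-02,
        1.88184920e-02, -2.32844536e-05]), 'ee_pos': array([ 228.65785671, -581.14075204,  238.98975314]), 'orientation': array([-3.08525574e+00, -5.84977438e-01,  3.35951615e-04]), 'ft_force': array([ 0.05525551,  0.48022765, -0.82648361]), 'moment': array([-0.02140217,  0.02141597, -0.01263999]), 'grasp_force': 0.0, 'width': 87.64178486241394}
```

View pics/scene0.png

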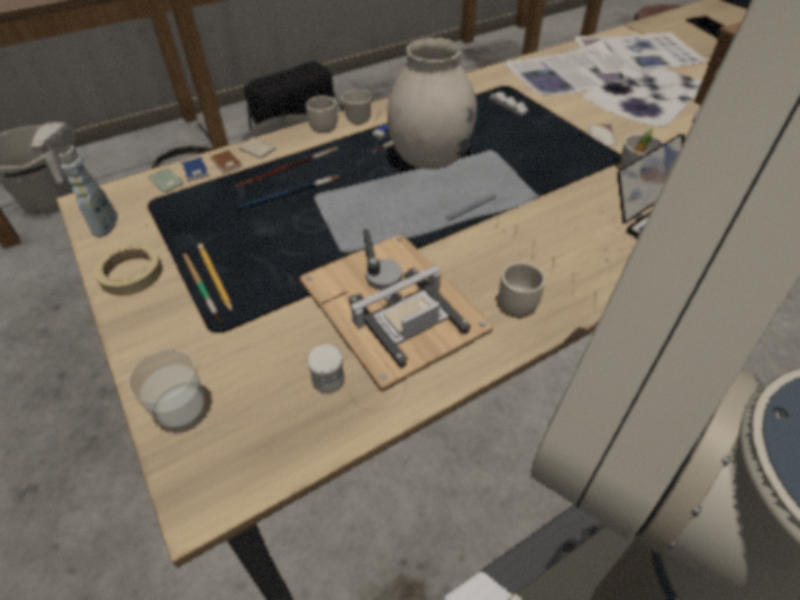

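View pics/side0.png

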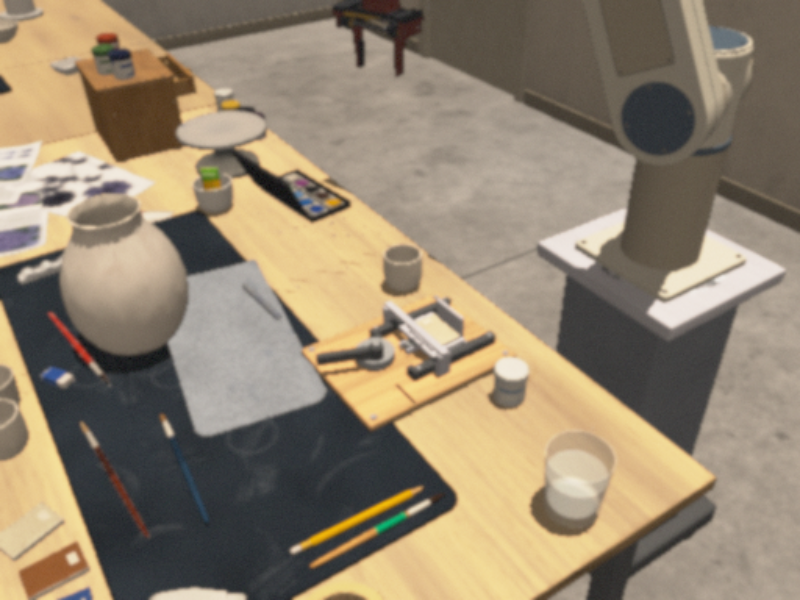

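The scene view shows the board with corners at about (300,280), (402,236), (492,325) and (383,384), and the cam hub at about (375,268) with the lever pointing away. The jar is at (326,368) and the cup at (521,288). In the side view the lever runs from (378,350) to (320,356). I'll zoom in on both views next.

```bash
cat > h.py <<'E'
import numpy as np,cv2
def load(n): return dict(np.load(f"pics/{n}.npz"))
def ray(d,u,v):
    c=np.array([(u-d["cx"])/d["fx"],(v-d["cy"])/d["fy"],1]); R=d["R"]
    return -R.T@d["t"], R.T@c
def onz(d,u,v,z):
    o,r=ray(d,u,v); return o+r*(z-o[2])/r[2]
def proj(d,X):
    p=d["R"]@np.asarray(X,float)+d["t"]; return np.array([d["fx"]*p[0]/p[2]+d["cx"],d["fy"]*p[1]/p[2]+d["cy"]])
def tri(a,pa,b,pb):
    o1,r1=ray(a,*pa);o2,r2=ray(b,*pb)
    s=np.linalg.lstsq(np.c_[r1,-r2],o2-o1,rcond=None)[0]
    p,q=o1+r1*s[0],o2+r2*s[1]; return (p+q)/2,np.linalg.norm(p-q)
E
python3 - <<'E'
from h import *
a=load("scene0")["img"][140:250,185:355]; b=load("side0")["img"][145:280,185:345]
f=lambda i:cv2.resize(i[...,::-1],(640,int(640*i.shape[0]/i.shape[1])),interpolation=cv2.INTER_CUBIC)
cv2.imwrite("pics/ca.png",f(a));cv2.imwrite("pics/cb.png",f(b))
# board mask (wood within the neighbourhood) for both
for n in("scene0","side0"):
    h=cv2.cvtColor(load(n)["img"],cv2.COLOR_RGB2HSV)
    for p in ((230,190),(300,232),(180,230)) if n=="scene0" else ((215,235),(250,255),(300,270)): print(n,p,h[p[1],p[0]])
E
```

```text
scene0 (230, 190) [18 18 71]
scene0 (300, 232) [ 18  71 176]
scene0 (180, 230) [ 17  70 172]
side0 (215, 235) [ 19 121 239]
side0 (250, 255) [ 22 106 245]
side0 (300, 270) [ 20  98 234]
```

View pics/ca.png

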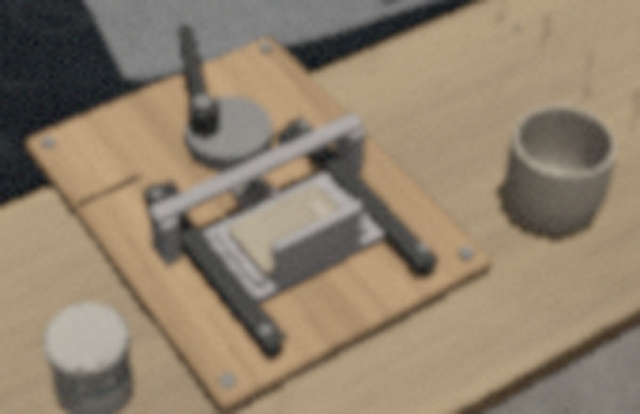

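View pics/cb.png

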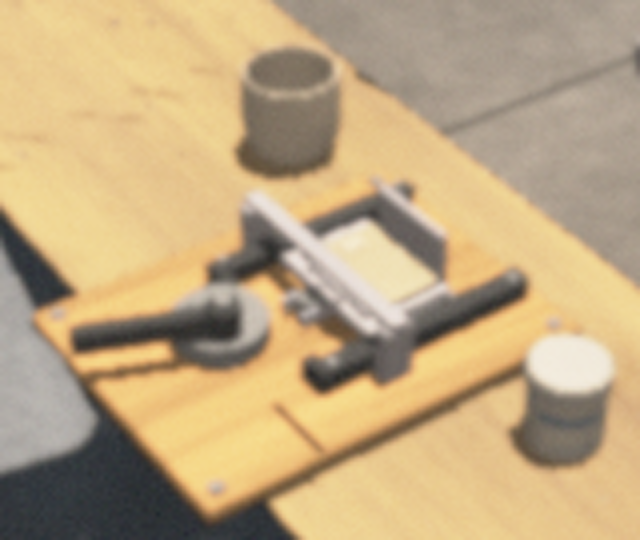

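The crops show all four board corners, the index line (scene crop (80,202)–(138,178)), the hub top at (204,103) with the lever end near (187,32), and in the side crop the hub at (222,297) with the lever end near (76,338). I'll fit the jig pose from these.

```bash
cat > fit.py <<'E'
from h import *
S,D=load("scene0"),load("side0")
s=lambda u,v:(185+(u+.5)*.265625-.5,140+(v+.5)*.265625-.5); e=lambda u,v:(185+(u+.5)*.25-.5,145+(v+.5)*.25-.5)
# jig xy (corner) -> pixels
cor={(135,100):(s(28,143),e(210,520)),(135,-100):(s(270,38),e(35,318)),(-125,-100):(s(489,267),None),(-125,100):(s(222,405),None)}
J=[];W=[]
for k,(a,b) in cor.items():
    if b: print(k,"tri",*tri(S,a,D,b))
    p=[onz(c,*x,16)[:2] for c,x in((S,a),(D,b)) if x]; print(k,*p)
    J.append(k);W.append(np.mean(p,0))
J=np.array(J,float);W=np.array(W)
U,_,V=np.linalg.svd((J-J.mean(0)).T@(W-W.mean(0))); R=(U@V).T; t=W.mean(0)-R@J.mean(0)
print("origin",t,"yaw",np.arctan2(R[1,0],R[0,0]),"res",W-(J@R.T+t))
inv=lambda p:R.T@(np.asarray(p)[:2]-t)
for n,a,b in(("hub",s(204,103),e(222,297)),("end",s(187,32),e(76,338)),("idxin",s(138,178),e(278,404)),("idxout",s(80,202),e(322,448)),
  ("tabL",s(272,258),e(443,238)),("tabR",s(362,203),e(378,182)),("bridgeL",s(157,212),e(403,330)),("bridgeR",s(358,122),e(252,200))):
    X,g=tri(S,a,D,b); print(n,X.round(1),round(g,1),"jig",inv(X).round(1))
for n,a,b in(("jar",s(88,335),e(570,360)),("cup",s(562,140),e(291,75))):
    X,g=tri(S,a,D,b); print(n,X.round(1),g, inv(X))
np.savez("pics/jig.npz",R=R,t=t)
E
python3 fit.py
```

```text
(135, 100) tri [665.21404577  90.95459533   9.61573669] 0.6914017986110365
(135, 100) [659.17997451  92.52049107] [668.18103627  96.87690229]
(135, -100) tri [ 667.15670185 -105.99643001   12.73336188] 1.231653257656969
(135, -100) [ 663.33150295 -103.35923461] [ 668.64606474 -103.18351557]
(-125, -100) [ 405.5706398  -104.00723506]
(-125, 100) [406.32471193  87.57500834]
origin [530.39146699  -6.30661048] yaw 0.011077066054191044 res [[-0.59499539 -0.48393117]
 [-0.50208484  1.53372705]
 [-0.9361799   3.67784536]
 [ 2.03326013 -4.72764124]]
hub [592.  -10.2  57.3] 4.0 jig [61.5 -4.6]
end [671.3 -40.3  45.4] 0.9 jig [140.6 -35.5]
idxin [590.6  43.6  16.5] 2.5 jig [60.7 49.2]
idxout [590.4  86.6  17.3] 1.0 jig [61.1 92.3]
tabL [456.9  19.7  57.6] 8.4 jig [-73.2  26.8]
tabR [459.7 -44.8  62.6] 4.4 jig [-71.1 -37.7]
bridgeL [522.7  64.3  55.3] 3.2 jig [-6.9 70.7]
bridgeR [525.5 -86.2  53. ] 1.1 jig [ -5.8 -79.8]
jar [463.3 139.   55.6] 1.3372165243334926 [-65.51463542 146.04792436]
cup [ 436.  -180.    61.4] 0.6292753766988856 [ -96.29300248 -172.67778935]
```

The origin is about (530.5,-9.5) with yaw about 0.01, which agrees with the index line and hub. The cam is at about 1.94. I'll check transit obstacles next (vase, box, stand).

```bash
python3 - <<'E'
from h import *
S,D=load("scene0"),load("side0"); k=.64
for n,a,b in(("vase rim",(434,48),(108,205)),("vase base",(428,165),(130,352)),("brushcup",(640,140),(212,172)),("palette lid top",(683,140),(240,155))):
    print(n,*tri(S,(a[0]*k,a[1]*k),D,(b[0]*k,b[1]*k)))
for n,p,z in(("stand top",(222,130),100),("box top",(130,70),130),("box foot",(140,150),0)): print(n,onz(D,p[0]*k,p[1]*k,z))
p=np.array([592,-10.]);
for f in np.linspace(-.36,np.pi/2+.01,8):
    c,s=np.cos(f),np.sin(f);h=6+10*abs(s)+13.5*abs(c)
    print(round(f,2),(p+68*np.array([c,s])+h*np.array([s,-c])).round(0))
E
echo '[[[0, 0, 0, 0, 0, 0.124], [0, 0, 0, 0, 0, 0.124], [0, 0, 0, 0, 0, 0.124], [0, 0, 0, 0, 0, 0]]]' | python3 jog.py 0
```

```text
vase rim [ 852.03033757 -295.21634693  233.95952719] 5.021480687098889
vase base [ 879.64230802 -308.51078706  -33.30848496] 6.8395957394689075
brushcup [ 596.35268224 -614.27834779   78.10105736] 16.269678985063507
palette lid top [ 527.87563497 -639.64257331   95.06475059] 1.4279727500858126
stand top [ 513.67466041 -766.78701608  100.        ]
box top [  581.69822575 -1175.34642653   130.        ]
box foot [  641.17301004 -1001.74963347     0.        ]
-0.36 [648. -55.]
-0.08 [658. -36.]
0.19 [663. -18.]
0.47 [663.   1.]
0.75 [657.  20.]
1.03 [646.  37.]
1.3 [628.  51.]
1.58 [607.  58.]
t: 0.43
ee_pos: [228.7, -581.3, 239.3]
orientation: [-3.141, 0.003, 0.0]
ft_force: [0.4, -0.8, 0.8]
width: 64.5
grasp_force: 0.0
```
Vase center ~(860,-300), radius ~80ish → reaches x 780. Path straight from (229,-581) to (640,-105): far from vase (gripper body 178 along y: ±89; x ±38). At (648,-95): vase edge at distance >200. Fine. Arm's upper links higher. Ok.

Units first: shifts go in units of 5 mm. So -30 mm is -6, 26 mm is 5.2.

```bash
for i in 1 2; do :; done; echo '[[[5.2, -6, 0, 0, 0, 0], [5.2, -6, 0, 0, 0, 0], [5.2, -6, 0, 0, 0, 0], [5.2, -6, 0, 0, 0, 0], [5.2, -6, 0, 0, 0, 0]]]' | python3 jog.py 0
echo '[[[5.2, -6, 0, 0, 0, 0], [5.2, -6, 0, 0, 0, 0], [5.2, -6, 0, 0, 0, 0], [5.2, -6, 0, 0, 0, 0], [5.2, -6, 0, 0, 0, 0]]]' | python3 jog.py
echo '[[[5.2, -6, 0, 0, 0, 0], [5.2, -6, 0, 0, 0, 0], [5.2, -6, 0, 0, 0, 0], [5.2, -6, 0, 0, 0, 0], [5.2, -6, 0, 0, 0, 0]]]' | python3 jog.py
echo '[[[5.2, -6, 4, 0, 0, 0], [0, -2, 6, 0, 0, 0], [0, 0, 6, 0, 0, 0], [0, 0, 0, 0, 0, 0], [0, 0, 0, 0, 0, 0]]]' | python3 jog.py
python3 - <<'E'
from workcell import ctrl
from h import *
o=ctrl.get_obs();print(o["ee_pos"],o["orientation"],o["width"])
ims=[]
for n in("wrist","side"):
    d=ctrl.get_image(n);np.savez(f"pics/{n}1.npz",**d);ims.append(d["img"])
w=cv2.resize(ims[0],(400,300));s=cv2.resize(ims[1][120:300,165:405],(400,300))
cv2.imwrite("pics/p1.png",np.hstack([w,s])[...,::-1])
E
```

```text
t: 0.85
ee_pos: [359.1, -429.6, 239.5]
orientation: [-3.141, -0.01, 0.0]
ft_force: [0.5, -0.3, 0.1]
width: 31.2
grasp_force: 0.0
t: 1.27
ee_pos: [488.9, -279.1, 239.6]
orientation: [-3.142, -0.011, 0.0]
ft_force: [0.7, -0.1, -0.3]
width: 0.8
grasp_force: 0.0
t: 1.68
ee_pos: [618.5, -128.7, 239.5]
orientation: [-3.142, -0.012, 0.001]
ft_force: [1.1, -0.3, -0.1]
width: 0.3
grasp_force: 0.0
t: 2.1
ee_pos: [640.6, -92.0, 159.4]
orientation: [-3.141, -0.009, 0.007]
ft_force: [0.1, -0.3, 0.2]
width: 0.6
grasp_force: 0.0
[640.55190273 -91.9863578  159.39191925] [-3.14092886 -0.00912734  0.00670913] 0.611623913382346
```

View pics/p1.png

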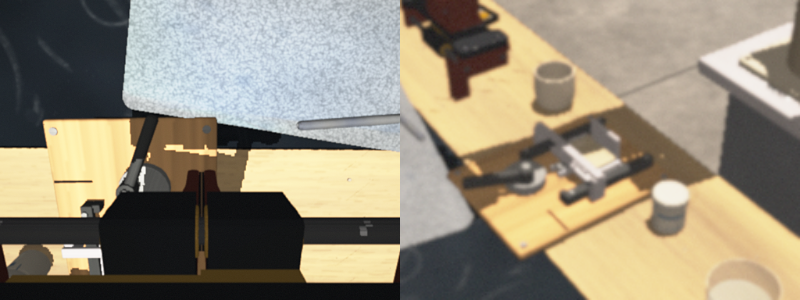

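The wrist view shows the index line at (55–92,181), the hub top at about (129,184), the lever end at about (151,118), and the fingers clear to the right of the lever. I'll measure from this view too.

```bash
python3 - <<'E'
from h import *
d=load("wrist1"); k=1.28
for n,p,z in(("hub",(129,184),55),("end",(151,118),50),("cornL",(44,120),16),("cornR",(217,120),16),("idx out",(55,181),16),("idx in",(92,181),16)):
    print(n,onz(d,p[0]*k,p[1]*k,z).round(1))
# lever axis by dark mask
g=cv2.cvtColor(d["img"],cv2.COLOR_RGB2GRAY); m=np.zeros_like(g); m[150:235,150:205]=(g[150:235,150:205]<75)*255
c=max(cv2.findContours(m,0,2)[0],key=cv2.contourArea); print(cv2.contourArea(c),cv2.minAreaRect(c))
for q in cv2.boxPoints(cv2.minAreaRect(c)): print(onz(d,*q,53).round(1))
E
```

```text
hub [604.7 -16.6  55. ]
end [673.8 -41.9  50. ]
cornL [666.4  87.   16. ]
cornR [ 667.3 -110.4   16. ]
idx out [592.   84.7  16. ]
idx in [592.3  39.8  16. ]
1075.5 ((177.0, 192.0), (84.0, 54.0), 90.0)
[674.9  -9.   53. ]
[675.1 -50.9  53. ]
[605.4 -48.4  53. ]
[605.2  -3.6  53. ]
```

Scaled: 4 mm is 0.8, 27 mm is 5.4.

```bash
echo '[[[0.8, 0, 5.4, 0, 0, 0], [0.8, 0, 5.4, 0, 0, 0], [0, 0, 5.4, 0, 0, 0], [0, 0, 5, 0, 0, 0], [0, 0, 0, 0, 0, 0]]]' | python3 jog.py
echo '[[[0, -1.4, 0, 0, 0, 0], [0, -1.4, 0, 0, 0, 0], [0, -1.4, 0, 0, 0, 0], [0, -1.4, 0, 0, 0, 0], [0, -1.4, 0, 0, 0, 0]]]' | python3 jog.py
echo '[[[0.6, -1, 0, 0, 0, 0], [0.6, -1, 0, 0, 0, 0], [0.4, -1, 0, 0, 0, 0], [0.4, -1, 0, 0, 0, 0], [0.4, -1.2, 0, 0, 0, 0]]]' | python3 jog.py
```

```text
t: 2.62
ee_pos: [648.0, -92.8, 52.6]
orientation: [-3.141, -0.004, 0.006]
ft_force: [-1.0, 0.6, 0.1]
width: 0.5
grasp_force: 0.0
t: 3.03
ee_pos: [650.6, -56.3, 56.6]
orientation: [3.141, 0.005, 0.004]
ft_force: [-0.6, -0.2, 0.6]
width: 0.3
grasp_force: 0.0
t: 3.45
ee_pos: [661.6, -31.1, 54.7]
orientation: [3.141, 0.004, -0.001]
ft_force: [-3.0, -2.2, -0.4]
width: 0.4
grasp_force: 1.4
```

Scaled: -2 mm is -0.4, -1 mm is -0.2.

```bash
echo '[[[0.2, -1.2, 0, 0, 0, 0], [0, -1.2, 0, 0, 0, 0], [0, -1.2, 0, 0, 0, 0], [-0.2, -1.2, 0, 0, 0, 0], [-0.4, -1.2, 0, 0, 0, 0]]]' | python3 jog.py
echo '[[[-0.4, -1.2, 0, 0, 0, 0], [-0.4, -1.2, 0, 0, 0, 0], [-0.4, -1.2, 0, 0, 0, 0], [-0.6, -1.2, 0, 0, 0, 0], [-0.6, -1, 0, 0, 0, 0]]]' | python3 jog.py
echo '[[[-0.6, -1, 0, 0, 0, 0], [-0.8, -0.8, 0, 0, 0, 0], [-1, -0.8, 0, 0, 0, 0], [-1, -0.8, 0, 0, 0, 0], [0, 0, 0, 0, 0, 0]]]' | python3 jog.py
python3 - <<'E'
from workcell import ctrl
from h import *
d=ctrl.get_image("wrist");np.savez("pics/w2.npz",**d);s=ctrl.get_image("side");np.savez("pics/s2.npz",**s)
w=cv2.resize(d["img"],(400,300));s=cv2.resize(s["img"][145:280,185:345],(400,300))
cv2.imwrite("pics/p2.png",np.hstack([w,s])[...,::-1])
E
```

```text
t: 3.87
ee_pos: [659.8, -0.8, 54.8]
orientation: [3.141, 0.004, 0.001]
ft_force: [-0.2, -3.0, -1.5]
width: 0.1
grasp_force: 2.0
t: 4.28
ee_pos: [647.7, 28.5, 55.3]
orientation: [-3.141, -0.005, -0.002]
ft_force: [1.1, -4.2, 0.3]
width: 0.7
grasp_force: 1.7
t: 4.7
ee_pos: [629.4, 45.7, 55.0]
orientation: [-3.141, -0.005, 0.001]
ft_force: [0.5, 0.8, 0.5]
width: 0.7
grasp_force: 0.1
```

View pics/p2.png

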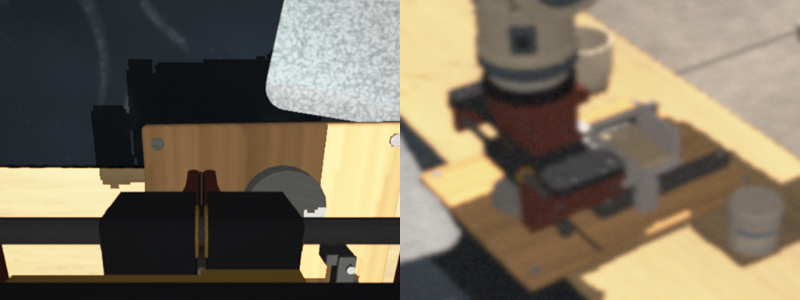

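The lever is hidden behind the gripper. The disc's lobe already points mostly toward +x. I'll finish the push, back off and look.

```bash
echo '[[[-0.8, -0.6, 0, 0, 0, 0], [-0.8, -0.6, 0, 0, 0, 0], [-0.8, -0.6, 0, 0, 0, 0], [-0.8, -0.2, 0, 0, 0, 0], [-0.6, 0, 0, 0, 0, 0]]]' | python3 jog.py
echo '[[[0, 0, 0, 0, 0, 0], [2, 0, 0, 0, 0, 0], [3, 0, -4, 0, 0, 0], [4, 0, -6, 0, 0, 0], [4, 4, -6, 0, 0, 0]]]' | python3 jog.py
echo '[[[0, 6, -6, 0, 0, 0], [0, 6, -2, 0, 0, 0], [0, 6, 0, 0, 0, 0], [0, 6, 0, 0, 0, 0], [0, 0, 0, 0, 0, 0]]]' | python3 jog.py
python3 - <<'E'
from workcell import ctrl
from h import *
d=ctrl.get_image("wrist");np.savez("pics/w3.npz",**d);s=ctrl.get_image("side");np.savez("pics/s3.npz",**s)
w=cv2.resize(d["img"],(400,300));s=cv2.resize(s["img"][145:280,185:345],(400,300))
cv2.imwrite("pics/p3.png",np.hstack([w,s])[...,::-1])
E
```

```text
t: 5.22
ee_pos: [611.2, 55.2, 55.0]
orientation: [-3.141, -0.004, -0.001]
ft_force: [2.4, 1.6, -0.6]
width: 0.4
grasp_force: 1.6
t: 5.63
ee_pos: [676.1, 37.2, 134.8]
orientation: [-3.141, -0.008, 0.006]
ft_force: [1.2, 0.4, 0.2]
width: 0.0
grasp_force: 0.0
t: 6.05
ee_pos: [676.9, -89.7, 174.7]
orientation: [3.14, -0.002, -0.0]
ft_force: [-0.1, -0.4, -0.1]
width: 0.5
grasp_force: 0.0
```

View pics/p3.png

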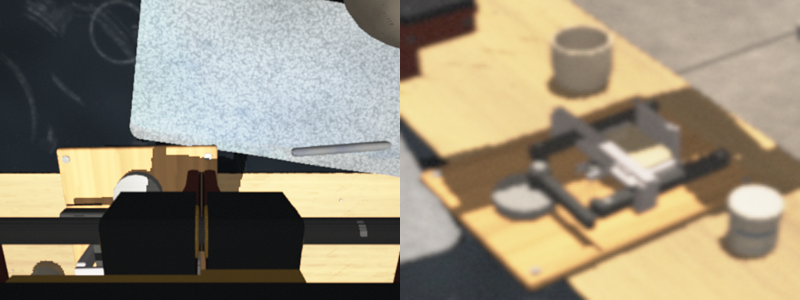

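In the side view the lever now runs from the hub at about (543,172) to its end at about (586,220), beside the index line.

```bash
python3 - <<'E'
from h import *
d=load("s3"); P=lambda u,v:((u-400)*.4+185,v*.45+145)
h=onz(d,*P(541,170),55);e=onz(d,*P(586,214),53);print(h,e,np.arctan2(e[1]-h[1],e[0]-h[0]))
for b in (0,.15,.3,-.15):
  q=proj(d,[592+88*np.sin(b),-11.8+88*np.cos(b),53]);print(b,(q[0]-185)/.4+400,(q[1]-145)/.45)
print([((q[0]-185)/.4+400,(q[1]-145)/.45) for q in [proj(d,[592,-11.8,55])]])
cv2.imwrite("pics/p4.png",cv2.resize(d["img"][190:265,215:315],(800,600),interpolation=cv2.INTER_CUBIC)[...,::-1])
E
```

```text
[592.90954029  -5.74088733  55.        ] [594.77157365  71.0273227   53.        ] 1.5465458156079726
0 592.0150468979907 215.88185146775672
0.15 578.5171908690672 220.49464202147607
0.3 563.9462255242925 223.89001971714922
-0.15 604.0999636420901 210.19054470286832
[(np.float64(538.3562635577695), np.float64(166.55744570728612))]
```

View pics/p4.png

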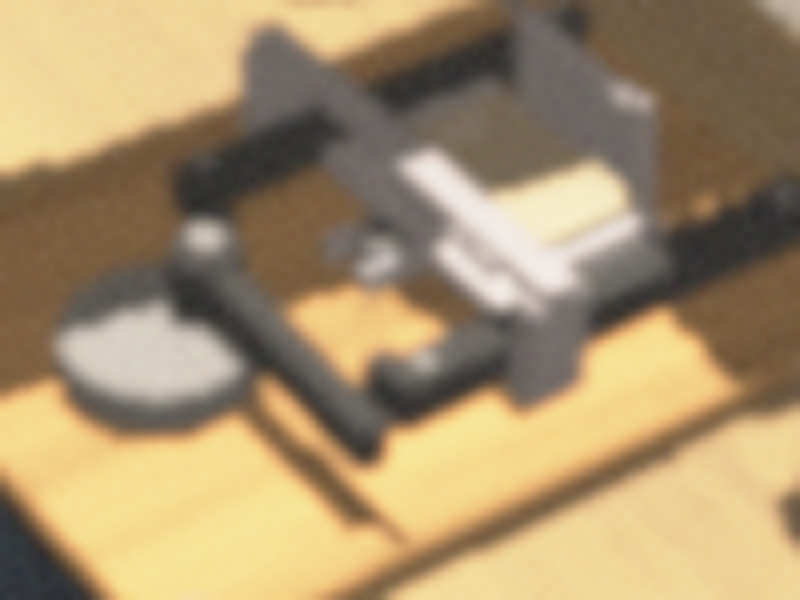

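The zoomed view shows the lever over the index line (cam ≈ 0 within about 0.1), with the slide still back and the tile in its nest. Next I'll move behind the tab.

Scaled: -32 mm is -6.4, -10 mm is -2.

```bash
echo '[[[-6.4, -2, 0, 0, 0, 0], [-6.4, -2, 0, 0, 0, 0], [-6.4, -2, 0, 0, 0, 0], [-6.4, -2, 0, 0, 0, 0], [-6.4, -2, 0, 0, 0, 0]]]' | python3 jog.py
echo '[[[-7, -2, 0, 0, 0, 0], [-7, -2, 0, 0, 0, 0], [-6.4, -1.6, 0, 0, 0, 0], [0, 0, 0, 0, 0, 0], [0, 0, 0, 0, 0, 0]]]' | python3 jog.py
echo '[[[0, 0, 6, 0, 0, 0], [0, 0, 6, 0, 0, 0], [0, 0, 6, 0, 0, 0], [0, 0, 5, 0, 0, 0], [0, 0, 0, 0, 0, 0]]]' | python3 jog.py
```

```text
t: 6.57
ee_pos: [514.9, -33.5, 174.0]
orientation: [-3.141, -0.006, 0.002]
ft_force: [0.9, 0.9, -0.2]
width: 0.4
grasp_force: 0.0
t: 6.98
ee_pos: [413.2, -6.2, 174.4]
orientation: [-3.141, -0.008, 0.002]
ft_force: [0.0, -0.4, -0.6]
width: 0.8
grasp_force: 0.0
t: 7.4
ee_pos: [413.6, -7.0, 55.8]
orientation: [-3.141, -0.005, 0.01]
ft_force: [-1.1, 0.1, 0.3]
width: 0.5
grasp_force: 0.0
```

Scaled: 6 mm is 1.2, 4 mm is 0.8.

```bash
echo '[[[1.2, 0.4, 0, 0, 0, 0], [1.2, 0.4, 0, 0, 0, 0], [1.2, 0, 0, 0, 0, 0], [1.2, 0, 0, 0, 0, 0], [0.8, 0, 0, 0, 0, 0]]]' | python3 jog.py
echo '[[[0.8, 0, 0, 0, 0, 0], [0.8, 0, 0, 0, 0, 0], [0.8, 0, 0, 0, 0, 0], [0.8, 0, 0, 0, 0, 0], [0.8, 0, 0, 0, 0, 0]]]' | python3 jog.py
echo '[[[0.8, 0, 0, 0, 0, 0], [0.8, 0, 0, 0, 0, 0], [0.6, 0, 0, 0, 0, 0], [0.6, 0, 0, 0, 0, 0], [0, 0, 0, 0, 0, 0]]]' | python3 jog.py
```

```text
t: 7.82
ee_pos: [444.8, -11.5, 60.7]
orientation: [3.141, 0.004, 0.005]
ft_force: [-1.0, 0.2, 0.3]
width: 0.6
grasp_force: 0.4
t: 8.23
ee_pos: [462.6, -11.2, 59.4]
orientation: [-3.141, -0.004, 0.001]
ft_force: [-2.4, 1.0, 1.6]
width: 0.4
grasp_force: 1.2
t: 8.65
ee_pos: [477.5, -11.2, 59.4]
orientation: [3.142, 0.005, 0.002]
ft_force: [-0.8, 0.0, -0.5]
width: 0.5
grasp_force: 0.0
```

Scaled: 2 mm is 0.4, 1 mm is 0.2.

```bash
echo '[[[0.4, 0, 0, 0, 0, 0], [0.4, 0, 0, 0, 0, 0], [0.2, 0, 0, 0, 0, 0], [0, 0, 0, 0, 0, 0]]]' | python3 jog.py
echo '[[[0.2, 0, 0, 0, 0, 0], [0.2, 0, 0, 0, 0, 0], [0.2, 0, 0, 0, 0, 0], [0, 0, 0, 0, 0, 0]]]' | python3 jog.py
```

```text
t: 8.98
ee_pos: [481.4, -11.2, 59.4]
orientation: [-3.142, -0.004, 0.001]
ft_force: [-3.7, 0.7, 0.7]
width: 0.7
grasp_force: 1.3
t: 9.32
ee_pos: [481.5, -11.2, 59.1]
orientation: [-3.141, -0.005, 0.01]
ft_force: [-10.5, 0.2, 9.1]
width: 0.2
grasp_force: 5.2
```

The slide stopped where predicted (x 481.5), and the force rose, so it's against the end stops. I'll back off and check.

Scaled: -40 mm is -8, -30 mm is -6.

```bash
echo '[[[-1, 0, 0, 0, 0, 0], [-3, 0, 0, 0, 0, 0], [-4, 0, 0, 0, 0, 0], [0, 0, -6, 0, 0, 0], [0, 0, -8, 0, 0, 0]]]' | python3 jog.py
echo '[[[0, 0, -8, 0, 0, 0], [0, 6, -4, 0, 0, 0], [0, 8, 0, 0, 0, 0], [0, 8, 0, 0, 0, 0], [0, 8, 0, 0, 0, 0]]]' | python3 jog.py
echo '[[[0, 8, 0, 0, 0, 0], [0, 8, 0, 0, 0, 0], [0, 0, 0, 0, 0, 0], [0, 0, 0, 0, 0, 0]]]' | python3 jog.py
python3 - <<'E'
from workcell import ctrl
from h import *
o=[load("scene0")["img"],load("side0")["img"]]
a=ctrl.get_image("scene");b=ctrl.get_image("side")
A=cv2.resize(a["img"][140:250,185:355],(400,300));B=cv2.resize(b["img"][145:280,185:345],(400,300))
cv2.imwrite("pics/p5.png",cv2.resize(np.hstack([A,B]),(800,300))[...,::-1])
R0=np.array([532,-11.8])
for dx in(-77.5,-40.5):
  for y in(-32,32): 
    q=proj(b,[532+dx,-11.8+y,64]);print(dx,y,(q[0]-185)/.4+400,(q[1]-145)/.45)
E
```

```text
t: 9.73
ee_pos: [442.0, -11.3, 127.9]
orientation: [-3.141, -0.004, 0.009]
ft_force: [1.2, 0.4, -0.4]
width: 0.0
grasp_force: 0.0
t: 10.15
ee_pos: [446.1, -163.3, 190.8]
orientation: [3.14, 0.006, 0.007]
ft_force: [0.7, 1.4, -0.3]
width: 0.1
grasp_force: 0.0
t: 10.48
ee_pos: [445.6, -243.6, 189.6]
orientation: [3.141, -0.002, 0.003]
ft_force: [-0.6, 0.4, -0.5]
width: 0.6
grasp_force: 0.0
-77.5 -32 641.8413522606539 99.60751064156752
-77.5 32 681.660031281649 128.89990370096598
-40.5 -32 610.2422905972888 111.00904798642148
-40.5 32 649.3915308407682 141.1737448906418
```

View pics/p5.png

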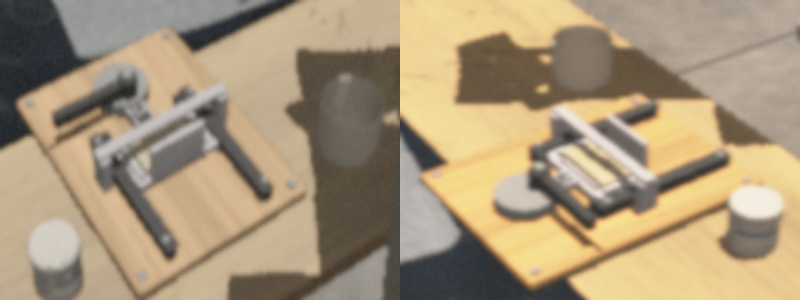

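The views show the tab's rear top corner at about (647,142), against a predicted (649,141) for home. The lever is over the index line, the tile lies in its nest, and the jar and cup haven't moved. I'm handing in.

```bash
python3 -c "
from workcell import ctrl
print(ctrl.close_job())"
```

```text
the job is handed in; nothing more can be done
None
```

I pushed the cam to its low point and then the slide home against its end stops, and handed the job in at about 10.6 s; the last pictures show the tile in its nest and the jar and cup where they stood, but no verdict was returned.

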